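# Set the pull-to-unlock dial of the dish shaker

## Task

Set the dial of the dish shaker to the setting marked by the tall steel peg: pull the knob straight up to unlock it, turn its pointer to the peg, feel for the notch a little to either side there and push the knob back down fully home, then let go. Work gently - never force the knob against its lock or press it hard where it does not go in - and leave the vial on the shaker and the glue stick beside it as they stand.

Things in the scene. Friction and masses are not known exactly. Their poses are not given: they have to be found in the camera images.
- shaker: dish shaker, a grey box 182 mm deep, 150 mm wide, fixed to the desk, its flat deck 55 mm above the desk. Origin: on the desk right under the vertical dial axis; its front (-x of the body, towards the robot) is 67 mm from the axis, its back 115 mm. Behind the dial is a low platform with wire rails and a petri dish.
- collar: dark steel ring fixed on the deck under the knob, 68 mm wide, 14 mm high; origin on the deck at the dial axis. Inside, out of sight, are the key's notches: a wide one at home and one per peg hole. Those two are both off together by up to 17 degrees either way; the key has 3.5 degrees of play each side. Between notches it rides on flat metal 9 mm above home. Knob and collar break over 20 N.
- dial: the black knob: round skirt of 68 mm diameter and across it a straight grip bar 50 mm long, 15 mm thick, with a short pointer nose at one end. With the knob home the skirt's top (the bar's foot) is 22 mm and the bar's top 56 mm above the deck. Origin: on the dial axis, at deck height when home. The bar lies along its x, the pointer at -x.
- knob_lift (a joint): how far the knob is pulled up, m: 0 fully home (where a cushion stops it, giving about 1 mm per 12 N), from 9 mm it is free to turn, 14 mm is the upper stop. It slides with about 5 N of friction and stays where it is left; there is no spring.
- knob_turn (a joint): turn of the knob about the vertical axis, rad, positive anticlockwise seen from above, 0 at the home setting (pointer to the front of the shaker); stops at -1.47 and 1.47. Light friction, 0.05 N m.
- knob_grip (a point): middle of the grip bar on the dial axis, 12 mm below the bar's top; moves with the knob. Its axes are those of the knob (x along the bar, pointer at -x).
- pointer_aim (a point): point 50 mm from the dial axis straight ahead of the pointer; moves and turns with the knob.
- peg_foot (a point): foot of the tall peg on its axis, 50 mm from the dial axis, 2 mm above the deck. The peg is plain steel, 7 mm thick and 13 mm high, and stands in one of the two holes beside the dial, 60 degrees left or right of the home setting; the other holds a flat plug 2 mm high.
- vial: loose screw-cap vial, 22 mm wide, 48 mm high, standing on the shaker's platform behind the dial. Origin: centre of its underside.
- glue_stick: loose glue stick, 27 mm wide, 90 mm high, standing to the left of the shaker. Origin: centre of its underside.
There are look-alikes about, which are no part of the job. Leave any orange look-alike of the vial alone.

How it is judged:
On the way, in this order (a step that is already met when the one before it is completed fails the run):
1. the knob is pulled up and unlocked (lifted by more than 8 mm) (value of joint knob_lift above 0.008 m), for 0.1 s.
2. the raised knob is turned until its pointer is within about 23 degrees of the peg (value of joint knob_lift above 0.007 m and horizontal distance between pointer_aim and peg_foot below 0.02 m), for 0.1 s.
At the end, for the whole second after the job is handed in: The knob is fully home (lift under 2 mm) with its pointer at the peg (aim point within 20 mm of the peg's foot, about 23 degrees), released, and the vial stands upright (value of joint knob_lift below 0.002 m and horizontal distance between pointer_aim and peg_foot below 0.02 m and contact force between the fingers and dial below 0.2 N and angle between vial's own z axis and vertical below 0.2 rad); the robot touches nothing.
It fails at once if the knob and the collar with its notches press on each other with more than 20 N (turned while locked, or pressed hard beside the notch or at the bottom) (contact force between dial and collar above 20 N).
It fails at once if the vial is shifted more than 20 mm (distance of vial from where it was at the start of the episode above 0.02 m).
It fails at once if the glue stick is shifted more than 20 mm (distance of glue_stick from where it was at the start of the episode above 0.02 m).
It also fails if it takes over 54 s, if anything falls off the work surface, if the arm or the gripper's body presses on something with over 40 N, if the wrist force passes 120 N, or if a joint passes its speed limit or range.

## Robot

A 6-joint arm with a two-finger parallel gripper is mounted at the origin on the work surface; the furniture and walls round the work are solid. World frame = base frame: x ahead of the robot, y to its left, z up, the work surface at z = 0. Lengths are in m, angles in rad, forces in N, time in s.
With the tool pointing down it reaches from about 0.375 to 0.9 m from the base axis. Payload 3.1 kg.
Tool frame: the origin (TCP) lies midway between the tips of the shut fingers; the grasp point (between the pads) lies 19 mm behind it (manip.hold_point_z is the distance from the TCP to the grasp point, in m); x points along the fingers, y is the direction in which the jaws open and shut, and the axes are right-handed (so a half turn about x gives the same grasp; the last joint's range is limited). The gripper opens to 85 mm and grips with 20 to 120 N. Pads are 22 mm wide; open, the fingers measure 114 mm over their backs; the gripper's body (76 mm by 85 mm) begins 54 mm behind the grasp point. The pads swing forward as they close: fully open they stand 13 mm farther back than shut.
Start: joints at [1.147, 0.527, 1.433, -0, 1.181, -0.178], TCP at [0.152, 0.606, 0.231] pointing down, gripper open.
Joint ranges: [-3.08, 3.08], [-0.75, 2.2], [0.22, 2.44], [-1.43, 4.57], [0, 2.65], [-2.85, 2.85]. Speed limits (rad/s): [2.79, 2.79, 3.14, 3.14, 3.14, 3.14].

## Interface

Orientations are given as a unit quaternion [x, y, z, w].
In Python, from station import manip, snapshot gives the robot as it stands.
- The arm moves only by the tool play_rows, never from a script. Its argument "series" is a list of rows, each a list of 4 numbers: the shift along the tool's x, y, z in m, then the turn about the tool's x in degrees. In form: [[tx, ty, tz, spin], ...]. A call has 1 to 20 rows; each row is the pose to reach, as a shift and turn from the pose measured when the call began, along the tool's axes at that moment; what a row does not reach only later rows make up. A row lasts 1/10 s, in which the tool goes at most 50 mm and 8.59 degrees, less where a joint would pass 70% of its speed; a pose out of reach is approached as far as the arm can. A call with a gripper value outside its range is refused whole. "claw" is the opening in per cent of the stroke, from 0 (shut) to 100 (fully open), set as the call begins (left out, the last holds). The fingers move at their own pace and stop on an object; "force" is the grip in N (left out, the last holds). Time passes only in rows, so rows that repeat a pose let the fingers close. It gives the time, the measured TCP pose, the force and the opening at its end, in the units of the state.
- manip.sense(): the state, without advancing time (a new reading comes with each control period).
- snapshot(name): name is "scene" or "side" or "wrist"; returns a dict with "image" (384x512x3 uint8, blue, green, red), "depth" (384x512 float32, m along the optical axis (not along the pixel's ray), 0 where there is no reading), "fov_y" (degrees; the focal length in pixels is half the picture's height over the tangent of half this angle, whatever the lens; pixels are square), "cx", "cy" (the principal point, pixels), "R" (3x3) and "t" (3): a world point X has camera coordinates R X + t. Camera axes: x right, y down, z forward; pixel columns grow to the right and rows downward; lengths in m; the calibration is good to about 2 mm. A picture is of the moment at which its call begins.
- manip.sign_off(): hands the job in, once; it reports no verdict.
The state is a dict: "t": time; "q": joint angles; "qd": joint speeds; "tau": joint torques, N m; "tcp_pos": TCP position; "tool_rot": TCP orientation; "force": force on the tool from outside, world axes, zero at the start; "ft_torque": the same for the moment, N m; "finger_gap": opening from 0.0 (shut) to 1.0 (fully open).
Only numpy, scipy, OpenCV 4.12 (cv2) and the standard library are available. Lean on these libraries where they do the work, as an engineer would, in place of code of your own. Each camera call takes 0.05 s, during which the arm holds its last target.

## Working session

There is one attempt and no reset: what is moved stays moved. The work goes in short steps, Python scripts to look and compute and a tool call to move; the robot and the scene stay as the last step left them, time stands still between calls to the robot, and variables do not carry over. Pictures are saved under pics/ and viewed, and the job is handed in when it is done.

Besides the shell and the picture viewer there is one more tool, called after "Request:" by a JSON object that holds its "api" and its "payload". play_rows: Moves the arm, as the interface text tells. Its arguments: {"type":"object","properties":{"series":{"type":"array","items":{"type":"array","items":{"type":"number"}}},"claw":{"type":"number"},"force":{"type":"number"}},"required":["series"]}

```bash
ls; mkdir -p pics
python3 - <<'E'
from station import manip, snapshot
import cv2,numpy as np
s=manip.sense(); print(s); print(manip.hold_point_z)
for n in ["scene","side","wrist"]:
    d=snapshot(n); cv2.imwrite(f"pics/{n}0.png",d["image"]); np.savez(f"{n}0.npz",**d); print(n,d["fov_y"],d["cx"],d["cy"],(-d["R"].T@d["t"]).round(3))
E
```

```text
pics
{'t': 0.0, 'q': array([ 1.14651657e+00,  5.28519348e-01,  1.43390885e+00,  1.68054898e-05,
        1.18138731e+00, -1.78485134e-01]), 'qd': array([ 0.00018209, -0.00020235,  0.00104092, -0.00316254,  0.00141961,
        0.00137415]), 'tau': array([-3.38779125e-05, -4.42358565e+01, -1.78020555e+01, -3.44304844e-04,
        8.51510471e-03, -2.14511510e-05]), 'tcp_pos': array([0.15173719, 0.6055613 , 0.23029886]), 'tool_rot': array([ 0.08593628,  0.70201134, -0.08743396,  0.70153427]), 'force': array([0.31768037, 0.48887949, 0.46879013]), 'ft_torque': array([ 0.00363128, -0.01356378, -0.06551918]), 'finger_gap': 1.000858914315356}
0.0187
scene 42.887667855085915 251.20529623942534 188.24289713237818 [-0.064 -0.311  0.673]
side 46.53523153633652 253.92892309975724 188.26416601427985 [ 0.158 -0.618  0.553]
wrist 67.0185146260975 256.0388112397344 186.2634239103027 [0.081 0.624 0.372]
```

View pics/scene0.png

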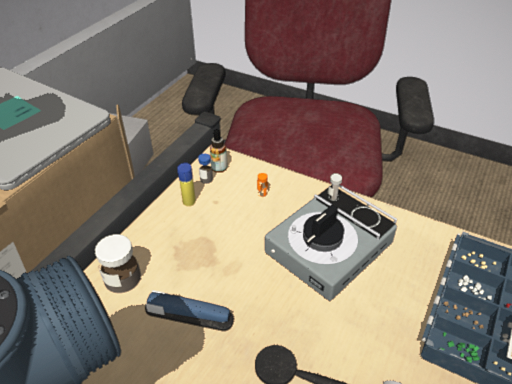

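View pics/side0.png

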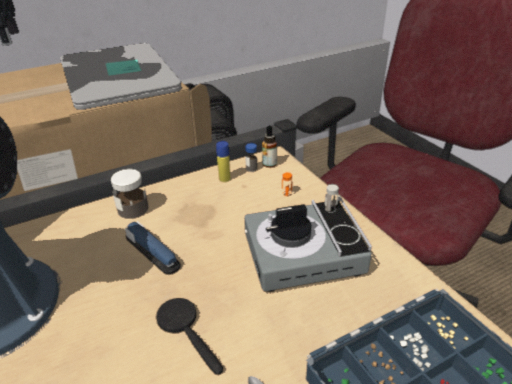

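View pics/wrist0.png

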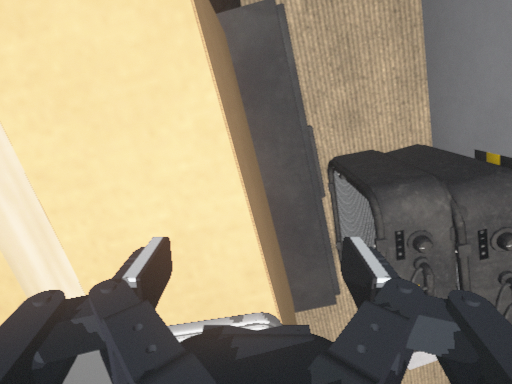

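The scene view shows the shaker with the black knob at (325,232), the white vial on its platform at (336,186), and the glue stick at (187,184). The orange look-alike vial stands at (263,184) on the desk. I'll enlarge the dial next.

Run:
```python
import cv2,numpy as np
a=cv2.imread("pics/scene0.png")[165:300,255:405]; b=cv2.imread("pics/side0.png")[175:295,235:380]
cv2.imwrite("pics/c1.png",cv2.resize(a,None,fx=5,fy=4.4*5/4.4*0.88,interpolation=cv2.INTER_CUBIC)[:600])
cv2.imwrite("pics/c2.png",cv2.resize(b,None,fx=5,fy=5,interpolation=cv2.INTER_CUBIC))
```

```text
(no output)
```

View pics/c1.png

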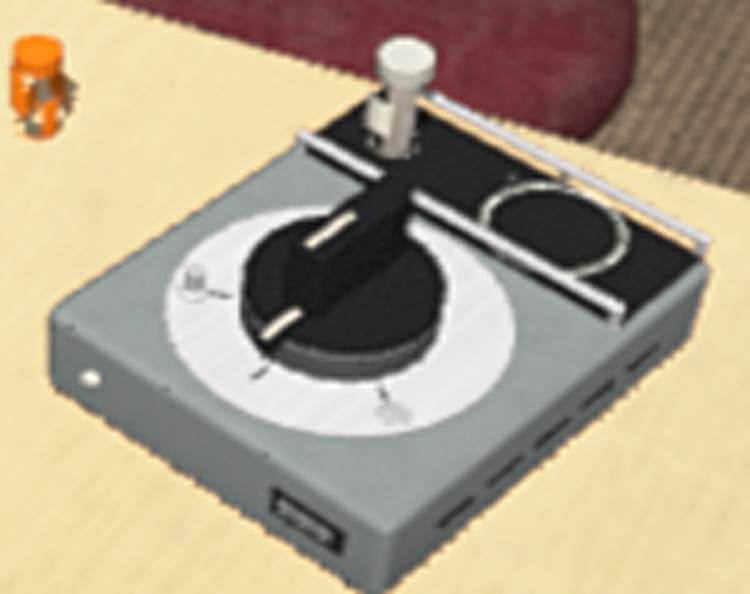

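View pics/c2.png

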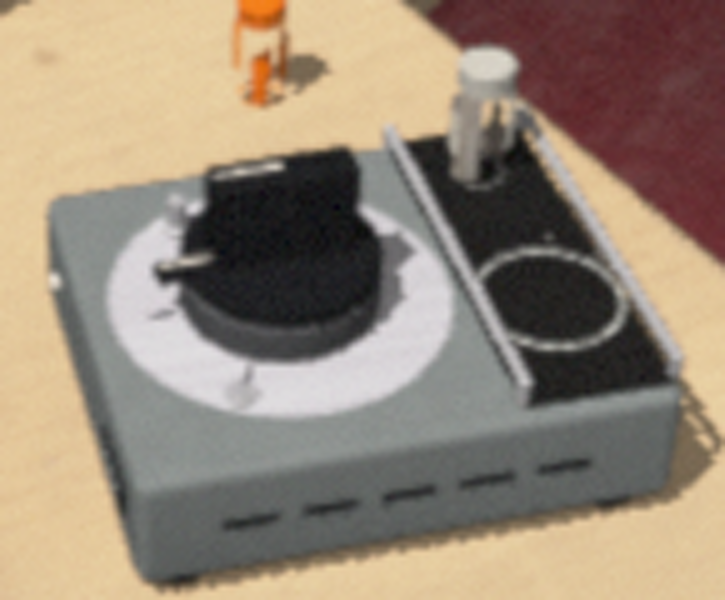

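```bash
cat > h.py <<'E'
import numpy as np,cv2
from scipy.spatial.transform import Rotation as Ro
def f(d): return 192/np.tan(np.radians(float(d["fov_y"]))/2)
def ray(d,uv,z):
    uv=np.atleast_2d(uv).astype(float); k=f(d)
    c=np.c_[(uv[:,0]-d["cx"])/k,(uv[:,1]-d["cy"])/k,np.ones(len(uv))]
    w=c@d["R"]; o=-d["R"].T@d["t"]
    return o+w*((z-o[2])/w[:,2])[:,None]
def dep(d):
    v,u=np.mgrid[:384,:512]; k=f(d); Z=d["depth"]
    c=np.stack([(u-d["cx"])/k*Z,(v-d["cy"])/k*Z,Z],-1)
    return (c-d["t"])@d["R"]
def proj(d,X):
    c=np.atleast_2d(X)@d["R"].T+d["t"]; return c[:,:2]/c[:,2:]*f(d)+[d["cx"],d["cy"]]
E
python3 - <<'E'
from h import *
for n,y0,y1,x0,x1 in [("scene",165,300,255,405),("side",175,295,235,380)]:
    d=dict(np.load(f"{n}0.npz")); P=dep(d); im=d["image"]
    hsv=cv2.cvtColor(im,cv2.COLOR_BGR2HSV)
    m=(hsv[...,2]>200)&(hsv[...,1]<30)&(abs(P[...,2]-.055)<.006); m[:y0]=0;m[y1:]=0;m[:,:x0]=0;m[:,x1:]=0
    h=ray(d,np.argwhere(m)[:,::-1],.055)[:,:2]
    # disc outline: hull circle fit
    c,r=cv2.minEnclosingCircle(h.astype(np.float32)); print(n,"disc?",c,r,len(h))
    dk=np.zeros(im.shape[:2],bool); dk[y0:y1,x0:x1]=1
    dk&=abs(P[...,2]-.055)<.005
    q=ray(d,np.argwhere(dk)[:,::-1],.055)[:,:2].astype(np.float32); print(cv2.minAreaRect(q), np.median(P[dk][:,2]))
    b=np.zeros(im.shape[:2],bool); b[y0:y1,x0:x1]=1
    b&=(P[...,2]>.102)&(P[...,2]<.118)&(hsv[...,2]<255)
    q=P[b][:,:2].astype(np.float32); 
    sel=np.linalg.norm(q-np.array(c),axis=1)<.04
    print("bar",sel.sum(),cv2.minAreaRect(q[sel]),np.median(P[b][:,2]))
    if n=="scene": print("home tick",ray(d,[255+258/5,165+375/4.4],.055),"L",ray(d,[255+222/5,165+295/4.4],.055))
    else: print("peg foot",ray(d,[235+176/5,175+225/5],.057),"plug",ray(d,[235+240/5,175+390/5],.057),"tick home",ray(d,[235+160/5,175+315/5],.055),"nose",ray(d,[235+165/5,175+272/5],.078))
E
```

```text
scene disc? (0.498810350894928, -0.1541498899459839) 0.08632785826921463 1438
((0.5089306235313416, -0.09427380561828613), (0.26684632897377014, 0.18567873537540436), 73.64962768554688) 0.05624340683509835
bar 174 ((0.478855699300766, -0.14415812492370605), (0.015239154919981956, 0.03490784391760826), 74.0057144165039) 0.1101266525043298
home tick [[ 0.4330845  -0.13024862  0.055     ]] L [[ 0.46391078 -0.10287499  0.055     ]]
side disc? (0.47202256321907043, -0.13966214656829834) 0.05713510140776634 924
((0.49259883165359497, -0.1496773362159729), (0.15485061705112457, 0.18184563517570496), 73.64894104003906) 0.05491296283297306
bar 272 ((0.47098687291145325, -0.14072784781455994), (0.016998328268527985, 0.049225300550460815), 72.78819274902344) 0.10809409437350495
peg foot [[ 0.46001709 -0.09336452  0.057     ]] plug [[ 0.43620722 -0.17528227  0.057     ]] tick home [[ 0.43293623 -0.12952963  0.055     ]] nose [[ 0.43203179 -0.13469647  0.078     ]]
```

Run:
```python
from h import *
from station import manip
d=dict(np.load("side0.npz")); P=dep(d)
for n in("scene","side"):
    d=dict(np.load(n+"0.npz")); uv={"scene":(336,178),"side":(332,189)}[n]
    print("vial cap",ray(d,uv,.055+.005+.048))
    print("glue top",ray(d,{"scene":(185,167),"side":(223,146)}[n],.09))
s=manip.sense(); R=Ro.from_quat(s["tool_rot"]).as_matrix(); print(R.round(3))
A=np.array([.471,-.141]);
for w in [(.45,.30,.23),(.471,-.141,.23)]:
    print(w,(R.T@(np.array(w)-s["tcp_pos"])).round(4))
print("tool y yaw",np.degrees(np.arctan2(R[1,1],R[0,1])), "want 73.2 mod 180")
```

```text
vial cap [[ 0.56448145 -0.12285853  0.108     ]]
glue top [[0.4800954  0.14025413 0.09      ]]
vial cap [[ 0.56235594 -0.12780869  0.108     ]]
glue top [[0.47629275 0.13091593 0.09      ]]
[[-0.001  0.243  0.97 ]
 [-0.002  0.97  -0.243]
 [-1.    -0.002 -0.   ]]
(0.45, 0.3, 0.23) [ 0.0008 -0.224   0.3636]
(0.471, -0.141, 0.23) [ 0.0015 -0.6466  0.4913]
tool y yaw 75.91570962727803 want 73.2 mod 180
```

Request:
{"api": "play_rows", "payload": {"series": [[0, -0.035, 0.04, 0], [0, -0.08, 0.08, 0], [0, -0.12, 0.125, 0], [0, -0.15, 0.17, 0], [0, -0.18, 0.22, 0], [0, -0.2, 0.27, 0], [0, -0.22, 0.32, 0.5], [0, -0.25, 0.36, 1], [0, -0.29, 0.38, 1.5], [0, -0.34, 0.4, 2], [0, -0.39, 0.42, 2.7], [0, -0.44, 0.435, 2.7], [0, -0.49, 0.45, 2.7], [0, -0.54, 0.465, 2.7], [0, -0.59, 0.48, 2.7], [0, -0.63, 0.488, 2.7], [0, -0.6466, 0.4913, 2.7], [0, -0.6466, 0.4913, 2.7], [0, -0.6466, 0.4913, 2.7], [0, -0.6466, 0.4913, 2.7]], "claw": 60, "force": 30}}

```text
t: 2.15
tcp_pos: [0.4704, -0.1399, 0.2311]
tool_rot: [0.103, 0.7, -0.103, 0.699]
force: [0.3, 0.5, -0.0]
finger_gap: 0.601
```

Run:
```python
from h import *
from station import manip, snapshot
s=manip.sense(); print(s["t"],s["q"].round(3),s["tcp_pos"],s["force"],s["finger_gap"])
d=snapshot("wrist"); cv2.imwrite("pics/w1.png",d["image"]); np.savez("w1.npz",**d)
R=Ro.from_quat(s["tool_rot"]).as_matrix(); print(R.round(3))
P=dep(d); b=(abs(P[...,2]-.111)<.004)&(np.linalg.norm(P[...,:2]-[.471,-.141],axis=-1)<.04)
print(b.sum(),cv2.minAreaRect(P[b][:,:2].astype(np.float32)),np.median(P[b][:,2]))
print(proj(d,[.471,-.141,.111]),np.argwhere(b).mean(0)[::-1])
```

```text
2.15 [-5.160e-01  3.490e-01  1.761e+00 -1.000e-03  1.034e+00 -1.794e+00] [ 0.47041215 -0.13986689  0.23113474] [ 0.34614112  0.47216519 -0.02292574] 0.6006853624529117
[[-0.002  0.289  0.957]
 [-0.     0.957 -0.289]
 [-1.    -0.001 -0.002]]
770 ((0.4735202193260193, -0.1393948346376419), (0.01483782660216093, 0.04860701039433479), 74.83094787597656) 0.11024665511343182
[[254.63690461 180.70034209]] [257.01298701 181.46493506]
```

View pics/w1.png

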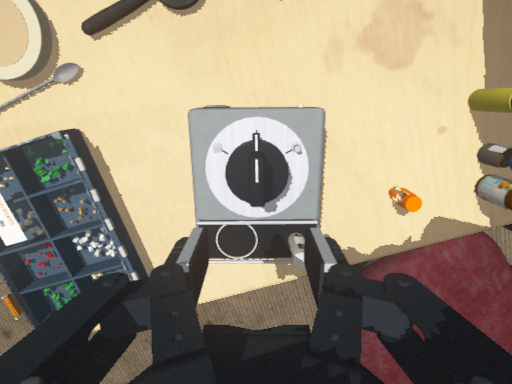

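Run:
```python
from h import *
d=dict(np.load("w1.npz")); im=d["image"]
c=cv2.resize(im[100:265,180:335],None,fx=3.6,fy=3.6,interpolation=cv2.INTER_CUBIC); cv2.imwrite("pics/w1c.png",c)
g=cv2.cvtColor(im,cv2.COLOR_BGR2HSV); m=((g[...,2]>205)&(g[...,1]<25)).astype(np.uint8); m[:112]=0;m[219:]=0;m[:,:197]=0;m[:,320:]=0
m=cv2.morphologyEx(m,cv2.MORPH_OPEN,np.ones((3,3)))
cs,_=cv2.findContours(m,cv2.RETR_EXTERNAL,cv2.CHAIN_APPROX_NONE); k=max(cs,key=cv2.contourArea)[:,0]
q=ray(d,k,.055)[:,:2]
(cx,cy),ax,_=cv2.fitEllipse((q*1000).astype(np.float32)); C=np.array([cx,cy])/1000; print("disc",C,ax)
# knob white line on bar top
n=((g[...,2]>150)&(g[...,1]<60)).astype(np.uint8); 
w=np.argwhere(n[156:186,250:264])[:,::-1]+[250,156]; L=ray(d,w,.111)[:,:2]; print("line",len(L),L.mean(0),cv2.fitLine(L.astype(np.float32),cv2.DIST_L2,0,.01,.01).ravel())
# dark knob silhouette
for nm,uv,z in [("peg top",(297,149),.068),("plug",(217.5,148),.057),("nose",(256,137),.077)]:
    p=ray(d,uv,z)[0][:2]-C; print(nm,np.linalg.norm(p),np.degrees(np.arctan2(p[1],p[0])))
```

```text
disc [ 0.47490384 -0.13973436] (105.59068298339844, 107.45701599121094)
line 71 [ 0.46241036 -0.13701351] [ 0.9619868  -0.27309605  0.46241036 -0.13701351]
peg top 0.049793882342247645 104.9955788957302
plug 0.050158639401455346 -137.22705714083648
nose 0.039931953502438014 164.77808370974162
```

View pics/w1c.png

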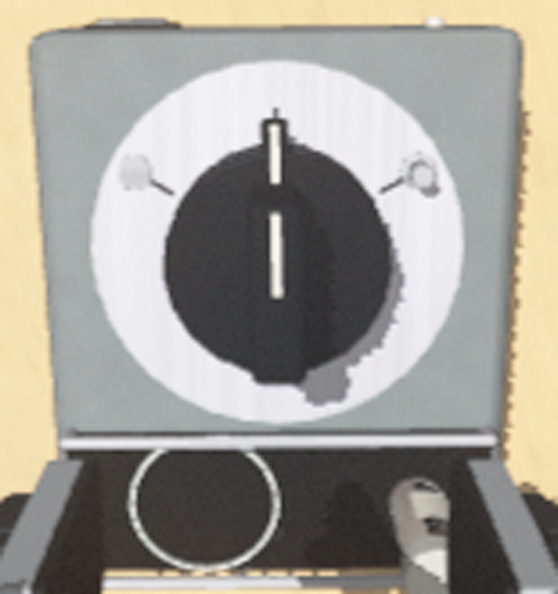

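Of the two hole fillers, the plug is the flat one at crop (135,170). The peg is the one at crop (420,172), with a raised top and a shadow, which matches the tall steel peg. Its bearing is 105° against 164° for home, so the turn is −60°, clockwise. Next I descend around the bar.

Request:
{"api": "play_rows", "payload": {"series": [[0.03, 0.0008, 0.0024, 0], [0.06, 0.0008, 0.0024, 0], [0.09, 0.0008, 0.0024, 0], [0.12, 0.0008, 0.0024, 0], [0.138, 0.0008, 0.0024, 0], [0.148, 0.0008, 0.0024, 0], [0.148, 0.0008, 0.0024, 0], [0.148, 0.0008, 0.0024, 0]], "claw": 60}}

```text
t: 3.0
tcp_pos: [0.4732, -0.1388, 0.0838]
tool_rot: [0.102, 0.7, -0.103, 0.699]
force: [-0.9, -0.2, -0.3]
finger_gap: 0.598
```

Request:
{"api": "play_rows", "payload": {"series": [[0, 0, 0, 0], [0, 0, 0, 0], [0, 0, 0, 0], [0, 0, 0, 0], [0, 0, 0, 0], [0, 0, 0, 0], [0, 0, 0, 0], [0, 0, 0, 0]], "claw": 0, "force": 30}}

```text
t: 3.8
tcp_pos: [0.4737, -0.1399, 0.0847]
tool_rot: [0.101, 0.699, -0.103, 0.7]
force: [-2.9, -4.7, 6.2]
finger_gap: 0.171
```

Request:
{"api": "play_rows", "payload": {"series": [[-0.002, 0, 0, 0], [-0.004, 0, 0, 0], [-0.006, 0, 0, 0], [-0.008, 0, 0, 0], [-0.01, 0, 0, 0], [-0.012, 0, 0, 0], [-0.012, 0, 0, 0], [-0.012, 0, 0, 0]]}}

```text
t: 4.6
tcp_pos: [0.4736, -0.1399, 0.097]
tool_rot: [0.101, 0.699, -0.103, 0.7]
force: [-0.3, -3.4, -2.9]
finger_gap: 0.171
```

Run:
```python
from h import *
from station import manip, snapshot
s=manip.sense(); print(s["t"],s["tcp_pos"],s["force"],s["finger_gap"])
d=snapshot("side"); cv2.imwrite("pics/s2.png",cv2.resize(d["image"][150:295,215:380],None,fx=4,fy=4,interpolation=cv2.INTER_CUBIC))
```

```text
4.6 [ 0.47359433 -0.13989071  0.09700083] [-0.30699193 -3.37888846 -2.86804532] 0.17129113305795057
```

View pics/s2.png

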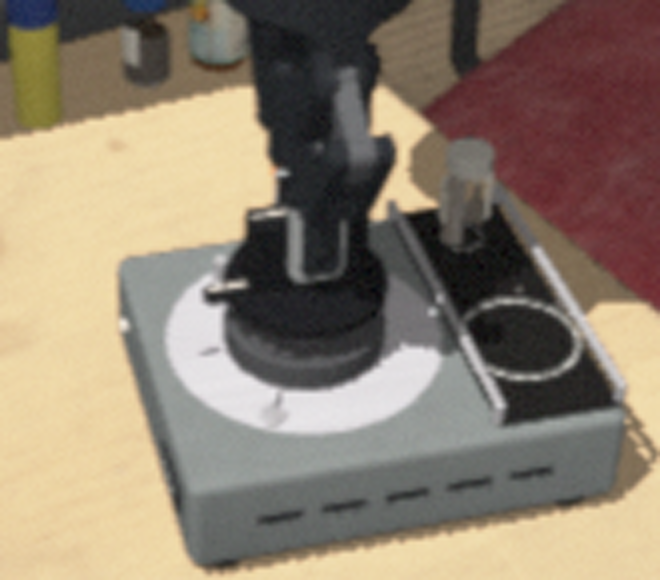

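The knob is up, with the collar visible at crop (300,350). The nose at (225,290) still points home and the vial is undisturbed. Next I turn it clockwise.

Request:
{"api": "play_rows", "payload": {"series": [[0, 0, 0, 3], [0, 0, 0, 6], [0, 0, 0, 10]]}}

```text
t: 4.95
tcp_pos: [0.4736, -0.14, 0.097]
tool_rot: [0.162, 0.688, -0.164, 0.688]
force: [-1.3, -2.9, -4.1]
finger_gap: 0.17
```

Request:
{"api": "play_rows", "payload": {"series": [[0, 0, 0, 5], [0, 0, 0, 10], [0, 0, 0, 15], [0, 0, 0, 20], [0, 0, 0, 25], [0, 0, 0, 30], [0, 0, 0, 35], [0, 0, 0, 40], [0, 0, 0, 45], [0, 0, 0, 50], [0, 0, 0, 50]]}}

```text
t: 6.05
tcp_pos: [0.4732, -0.1406, 0.097]
tool_rot: [0.438, 0.553, -0.44, 0.555]
force: [-1.6, -5.3, -3.3]
finger_gap: 0.166
```

Run:
```python
from h import *
from station import manip, snapshot
s=manip.sense(); print(s["t"],s["tcp_pos"],s["force"],s["ft_torque"],s["finger_gap"],s["q"].round(3))
R=Ro.from_quat(s["tool_rot"]).as_matrix();print(np.degrees(np.arctan2(R[1,2],R[0,2])))
d=snapshot("side"); cv2.imwrite("pics/s3.png",cv2.resize(d["image"][150:295,215:380],None,fx=4,fy=4,interpolation=cv2.INTER_CUBIC))
```

```text
6.05 [ 0.473171   -0.14062101  0.09703396] [-1.57825389 -5.26477522 -3.26133035] [-0.87069117  0.3273745  -0.00199433] 0.16645481934665735 [-0.513  0.573  1.877 -0.006  0.69  -0.74 ]
-76.76671608948517
```

View pics/s3.png

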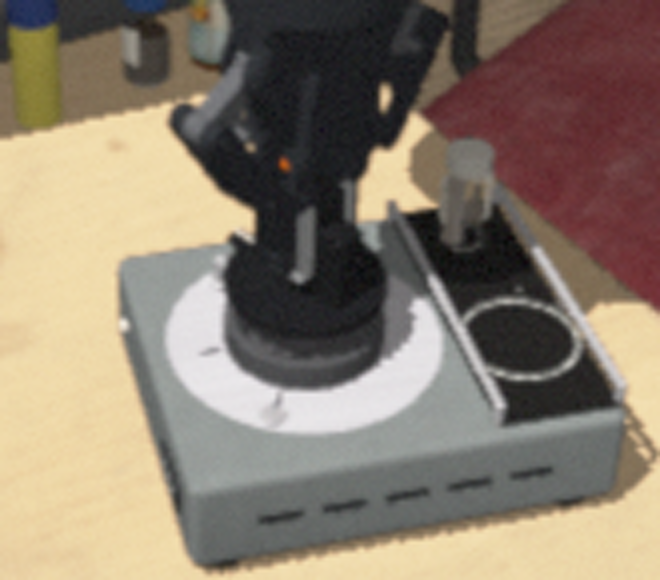

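The bar now points at the peg's bearing and the vial is undisturbed. Next I feel downwards gently.

Request:
{"api": "play_rows", "payload": {"series": [[0.001, 0, 0, 0], [0.002, 0, 0, 0], [0.0025, 0, 0, 0], [0.0025, 0, 0, 0]]}}

```text
t: 6.5
tcp_pos: [0.4732, -0.1407, 0.0948]
tool_rot: [0.437, 0.554, -0.44, 0.555]
force: [-3.0, -3.0, 3.9]
finger_gap: 0.172
```

Request:
{"api": "play_rows", "payload": {"series": [[0.0005, 0, 0, 0], [0.001, 0, 0, 0], [0.001, 0, 0, 0]]}}

```text
t: 6.8
tcp_pos: [0.4732, -0.1408, 0.0939]
tool_rot: [0.437, 0.554, -0.44, 0.556]
force: [-3.2, -2.7, 4.9]
finger_gap: 0.165
```

Request:
{"api": "play_rows", "payload": {"series": [[0.0005, 0, 0, 0], [0.0005, 0, 0, 0]]}}

```text
t: 7.0
tcp_pos: [0.4732, -0.1408, 0.0938]
tool_rot: [0.437, 0.554, -0.44, 0.556]
force: [-3.0, -2.8, 6.8]
finger_gap: 0.168
```

Request:
{"api": "play_rows", "payload": {"series": [[0.0005, 0, 0, 0], [0.0005, 0, 0, 0]]}}

```text
t: 7.2
tcp_pos: [0.4732, -0.1408, 0.0938]
tool_rot: [0.437, 0.554, -0.44, 0.556]
force: [-3.4, -2.1, 9.0]
finger_gap: 0.166
```

Flat contact is at TCP z 0.0938, with no notch here. I'll sweep sideways under light pressure.

Request:
{"api": "play_rows", "payload": {"series": [[0.0006, 0, 0, 1.5], [0.0006, 0, 0, 3], [0.0006, 0, 0, 3]]}}

```text
t: 7.5
tcp_pos: [0.4732, -0.1408, 0.0937]
tool_rot: [0.452, 0.542, -0.454, 0.544]
force: [-3.6, -3.0, 8.6]
finger_gap: 0.17
```

Request:
{"api": "play_rows", "payload": {"series": [[0.0006, 0, 0, 1.5], [0.0006, 0, 0, 3], [0.0006, 0, 0, 3]]}}

```text
t: 7.8
tcp_pos: [0.4731, -0.1409, 0.0937]
tool_rot: [0.466, 0.53, -0.468, 0.532]
force: [-4.8, -3.0, 9.0]
finger_gap: 0.171
```

Request:
{"api": "play_rows", "payload": {"series": [[0.0006, 0, 0, 1.5], [0.0006, 0, 0, 3], [0.0006, 0, 0, 3]]}}

```text
t: 8.1
tcp_pos: [0.473, -0.1409, 0.0937]
tool_rot: [0.479, 0.517, -0.482, 0.52]
force: [-2.9, -2.8, 8.1]
finger_gap: 0.173
```

Request:
{"api": "play_rows", "payload": {"series": [[0.0006, 0, 0, 1.5], [0.0006, 0, 0, 3], [0.0006, 0, 0, 3]]}}

```text
t: 8.4
tcp_pos: [0.473, -0.1408, 0.0936]
tool_rot: [0.492, 0.504, -0.496, 0.507]
force: [-3.7, -4.1, 8.7]
finger_gap: 0.171
```

Request:
{"api": "play_rows", "payload": {"series": [[0.0006, 0, 0, 1.5], [0.0006, 0, 0, 3], [0.0006, 0, 0, 3]]}}

```text
t: 8.7
tcp_pos: [0.4729, -0.1408, 0.0933]
tool_rot: [-0.506, -0.491, 0.509, -0.494]
force: [-3.0, -2.4, 7.4]
finger_gap: 0.169
```

Request:
{"api": "play_rows", "payload": {"series": [[0.0006, 0, 0, 1.5], [0.0006, 0, 0, 2.5], [0.0006, 0, 0, 2.5]]}}

```text
t: 9.0
tcp_pos: [0.4729, -0.1408, 0.0927]
tool_rot: [-0.516, -0.48, 0.519, -0.483]
force: [-3.4, -3.0, 3.6]
finger_gap: 0.171
```

Run:
```python
from h import *
from station import manip
s=manip.sense(); R=Ro.from_quat(s["tool_rot"]).as_matrix();print(s["t"],s["tcp_pos"],s["force"],s["ft_torque"],np.degrees(np.arctan2(R[1,2],R[0,2])))
```

```text
9.0 [ 0.4728857  -0.14081831  0.09268429] [-3.43256741 -3.01368594  3.62374366] [-0.50366257  0.34737403 -0.02375882] -94.12253639049979
```

The height has dropped to 0.0927 and the force has fallen, so the key is entering the notch. I lower gently.

Request:
{"api": "play_rows", "payload": {"series": [[0.0005, 0, 0, 0], [0.001, 0, 0, 0], [0.001, 0, 0, 0]]}}

```text
t: 9.3
tcp_pos: [0.4729, -0.1408, 0.0915]
tool_rot: [-0.516, -0.48, 0.519, -0.483]
force: [-2.9, -2.3, 4.0]
finger_gap: 0.168
```

Request:
{"api": "play_rows", "payload": {"series": [[0.0005, 0, 0, 0], [0.001, 0, 0, 0], [0.001, 0, 0, 0]]}}

```text
t: 9.6
tcp_pos: [0.4729, -0.1408, 0.0905]
tool_rot: [-0.516, -0.48, 0.519, -0.483]
force: [-2.6, -2.3, 3.5]
finger_gap: 0.167
```

Request:
{"api": "play_rows", "payload": {"series": [[0.001, 0, 0, 0], [0.002, 0, 0, 0], [0.003, 0, 0, 0], [0.003, 0, 0, 0]]}}

```text
t: 10.0
tcp_pos: [0.4729, -0.1408, 0.0873]
tool_rot: [-0.516, -0.48, 0.519, -0.483]
force: [-2.6, -1.7, 2.7]
finger_gap: 0.166
```

Request:
{"api": "play_rows", "payload": {"series": [[0.0005, 0, 0, 0], [0.001, 0, 0, 0], [0.0015, 0, 0, 0], [0.0015, 0, 0, 0]]}}

```text
t: 10.4
tcp_pos: [0.4729, -0.1408, 0.0857]
tool_rot: [-0.516, -0.48, 0.519, -0.483]
force: [-3.0, -2.7, 3.7]
finger_gap: 0.17
```

Request:
{"api": "play_rows", "payload": {"series": [[0.0005, 0, 0, 0], [0.001, 0, 0, 0], [0.001, 0, 0, 0]]}}

```text
t: 10.7
tcp_pos: [0.4729, -0.1408, 0.0847]
tool_rot: [-0.516, -0.48, 0.519, -0.483]
force: [-3.0, -2.2, 5.1]
finger_gap: 0.172
```

Request:
{"api": "play_rows", "payload": {"series": [[0.0005, 0, 0, 0], [0.0005, 0, 0, 0]]}}

```text
t: 10.9
tcp_pos: [0.4729, -0.1408, 0.0845]
tool_rot: [-0.516, -0.48, 0.519, -0.483]
force: [-3.2, -3.1, 6.9]
finger_gap: 0.17
```

Request:
{"api": "play_rows", "payload": {"series": [[0.0004, 0, 0, 0], [0.0004, 0, 0, 0]]}}

```text
t: 11.1
tcp_pos: [0.4729, -0.1408, 0.0845]
tool_rot: [-0.516, -0.48, 0.519, -0.483]
force: [-3.0, -2.3, 9.0]
finger_gap: 0.17
```

Run:
```python
from h import *
from station import manip, snapshot
s=manip.sense(); print(s["t"],s["tcp_pos"],s["force"],s["ft_torque"])
d=snapshot("side"); cv2.imwrite("pics/s4.png",cv2.resize(d["image"][150:295,215:380],None,fx=4,fy=4,interpolation=cv2.INTER_CUBIC))
```

```text
11.1 [ 0.47291127 -0.14082082  0.08451003] [-3.03741329 -2.26689646  8.98489667] [-0.3494083   0.56802635 -0.03336309]
```

View pics/s4.png

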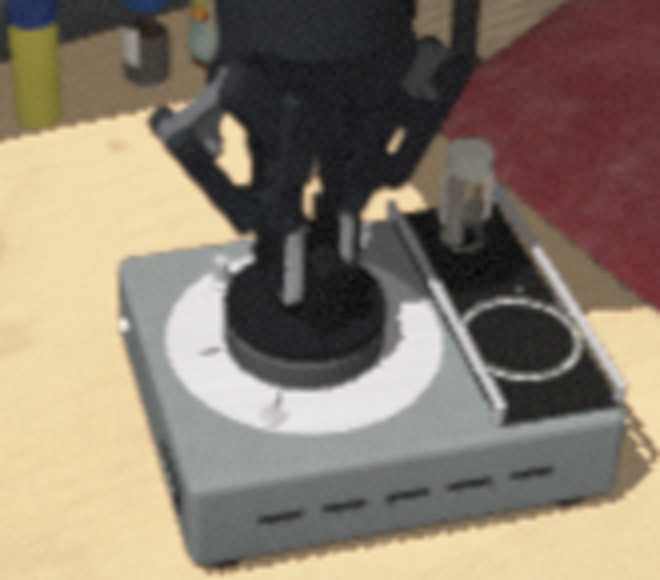

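The knob is down and the collar is covered again, as it was at the start. It dropped 9.3 mm below the flat. Next I release and retreat.

Request:
{"api": "play_rows", "payload": {"series": [[0, 0, 0, 0], [0, 0, 0, 0], [0, 0, 0, 0], [0, 0, 0, 0], [0, 0, 0, 0], [0, 0, 0, 0]], "claw": 40}}

```text
t: 11.75
tcp_pos: [0.473, -0.1408, 0.0844]
tool_rot: [-0.516, -0.48, 0.519, -0.483]
force: [-0.7, 0.5, 0.1]
finger_gap: 0.398
```

Request:
{"api": "play_rows", "payload": {"series": [[-0.01, 0, 0, 0], [-0.03, 0, 0, 0], [-0.06, 0, 0, 0], [-0.1, 0, 0, 0], [-0.14, 0, 0, 0], [-0.16, 0, 0, 0], [-0.16, 0, 0, 0], [-0.16, 0, 0, 0]]}}

```text
t: 12.55
tcp_pos: [0.4727, -0.1396, 0.245]
tool_rot: [-0.516, -0.48, 0.519, -0.484]
force: [-0.4, 0.3, -0.3]
finger_gap: 0.403
```

Run:
```python
from h import *
from station import manip, snapshot
s=manip.sense(); print(s["t"],s["tcp_pos"],s["force"],s["finger_gap"])
for n in("side","scene","wrist"):
    d=snapshot(n); np.savez(n+"5.npz",**d); im=d["image"]
    P=dep(d); r=np.linalg.norm(P[...,:2]-[.473,-.140],axis=-1)
    b=(abs(P[...,2]-.111)<.012)&(r<.032); q=P[b]
    hi=q[q[:,2]>.102]
    if len(hi)>20: print(n,len(hi),cv2.minAreaRect(hi[:,:2].astype(np.float32)),np.percentile(hi[:,2],[50,80]))
    if n!="wrist":
        d0=dict(np.load(n+"0.npz")); P0=dep(d0); r0=np.linalg.norm(P0[...,:2]-[.473,-.140],axis=-1)
        for PP,rr in((P0,r0),(P,r)):
            k=(rr<.03)&(PP[...,2]<.092)&(PP[...,2]>.07); print("skirt z",k.sum(),np.median(PP[k][:,2]))
    crop={"side":im[150:295,215:380],"scene":im[155:300,250:410],"wrist":im[100:290,160:350]}[n]
    cv2.imwrite(f"pics/{n}5.png",cv2.resize(crop,None,fx=3,fy=3,interpolation=cv2.INTER_CUBIC))
a=[cv2.imread(f"pics/{n}5.png") for n in("side","wrist")]
h=max(x.shape[0] for x in a); j=np.hstack([cv2.copyMakeBorder(x,0,h-x.shape[0],0,0,0) for x in a]); cv2.imwrite("pics/j5.png",cv2.resize(j,(790,int(h*790/j.shape[1]))))
```

```text
12.55 [ 0.47272858 -0.13963856  0.24497532] [-0.35523688  0.32941865 -0.29503646] 0.4033520742041231
side 232 ((0.4710956811904907, -0.14107158780097961), (0.050005968660116196, 0.015455435030162334), 86.67852783203125) [0.10906603 0.11018828]
skirt z 505 0.0771466123807122
skirt z 501 0.07632093534214861
scene 301 ((0.4715957045555115, -0.14184556901454926), (0.050072699785232544, 0.017117401584982872), 86.57518005371094) [0.11045042 0.11162555]
skirt z 534 0.07818623173585815
skirt z 487 0.07790783541640342
wrist 743 ((0.4742248058319092, -0.13971610367298126), (0.04953840374946594, 0.014705942943692207), 85.53495025634766) [0.10972297 0.11034749]
```

View pics/j5.png

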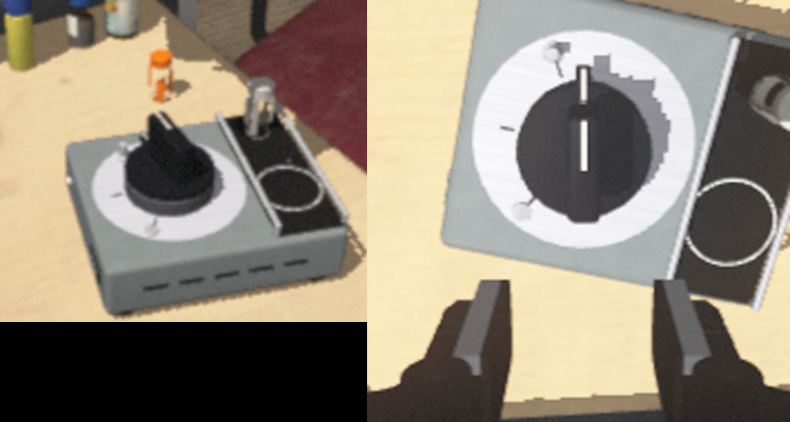

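The bar is at bearing 86° against about 104° for the peg. That is 18° off, or roughly 15.5 mm at the aim point, and within limits. The skirt height matches the start to within 1 mm, and the vial stands upright.

Run:
```python
from station import manip
print(manip.sign_off())
```

```text
the job is handed in; nothing more can be done
None
```

The dial is set at the peg and pushed fully home, and I handed the job in at about 12.7 s. Sign-off gives no verdict, so this rests on my own checks.

**What I did:** I gripped the bar and lifted the knob about 12 mm. Then I turned it 60° clockwise to the tall peg on the left. There was no notch there, so I swept further clockwise under light pressure, at no more than about 9 N total. The key dropped in about 78° from home. I lowered the knob until the cushion pushed back at about 9 N, then released and backed away.

**Last checks:**
- **Lift:** the final press was 9.3 mm below the flat. In the two fixed-camera views, the skirt and bar-top heights match the start to within about 1 mm.
- **Pointer:** its bearing is about 86° and the peg's is about 104°. It is therefore about 18° off, or 15–16 mm at the aim point against the 20 mm limit. This is the tightest margin, and the angle is slightly past the 17° offset stated for the notch. The key's play, or 1–2° of measuring error, explains that.
- **Vial, glue stick and contact:** the vial stands upright where it was, by eye. I didn't re-measure the glue stick, but the arm never came near it at its height. The gripper is clear of everything.

The axis estimates from the different cameras disagreed by 2–4 mm. The grip held without trouble.

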